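# Pull check of the film-tension gauge

## Robot

A 6-joint arm with a two-finger parallel gripper is mounted at the origin on the work surface. World frame = base frame: x ahead of the robot, y to its left, z up, the work surface at z = 0. Lengths are in m, angles in rad, forces in N, time in s.
With the tool pointing down it reaches from about 0.35 to 0.775 m from the base axis. Payload 7.3 kg.
Tool frame: the origin (TCP) lies between the finger pads; the fingertips stand 25 mm ahead of it and the grasp point (between the pads) lies 6 mm ahead of it; y points along the fingers, z is the direction in which the jaws open and shut, and the axes are right-handed (so a half turn about y gives the same grasp; the last joint's range is limited). The gripper opens to 92 mm and grips with 3 to 60 N. Pads are 19 mm wide; open, the fingers measure 130 mm over their backs; the gripper's body (75 mm by 190 mm) begins 47 mm behind the grasp point.
Start: joints at [-1.399, 0.342, 1.524, -0, 1.275, -0.146], TCP at [0.164, -0.499, 0.252] pointing down, gripper open.
Joint ranges: [-2.53, 2.53], [-0.77, 2.02], [0.04, 2.7], [-1, 4.14], [0.28, 2.66], [-3.11, 3.11]. Speed limits (rad/s): [2.57, 2.57, 3.14, 3.14, 3.14, 3.14].

## Interface

Orientations are given as [roll, pitch, yaw] about the fixed x, y, z axes, in that order (R = Rz(yaw) Ry(pitch) Rx(roll)).
In Python, from cell import sensors, read_camera, hand_in gives the robot as it stands. The module is installed in compiled form; this text tells all that it offers.
- The arm moves only by the tool send_rows, never from a script. Its argument "motion" is a list that holds one entry, the list of rows, each a list of 4 numbers: the shift along the tool's x, y, z in m, then the turn about the tool's y in degrees. In form: [[[tx, ty, tz, twist], ...]]. A call has 1 to 8 rows; each row is the pose to reach, as a shift and turn from the pose measured when the call began, along the tool's axes at that moment; what a row does not reach only later rows make up. A row lasts 1/10 s, in which the tool goes at most 50 mm and 8.59 degrees, less where a joint would pass 70% of its speed; a pose out of reach is approached as far as the arm can. A call with a gripper value outside its range is refused whole. "gripper" is the opening, from 0 (shut) to 1 (fully open), set as the call begins (left out, the last holds). The fingers move at their own pace and stop on an object; "grip_force" is the grip in N (left out, the last holds). Time passes only in rows, so rows that repeat a pose let the fingers close. It gives the time, the measured TCP pose, the force and the opening at its end, in the units of the state.
- sensors.observe(): the state, without advancing time (a new reading comes with each control period).
- read_camera(name): name is "side" or "top"; returns a dict with "frame" (400x640x3 uint8, red, green, blue), "fx", "fy", "cx", "cy" (pixels), "extrinsics" (4x4, takes a point from world to camera coordinates). Camera axes: x right, y up, looking along -z (the intrinsics and any distortion apply to the point x, -y, -z); pixel columns grow to the right and rows downward; lengths in m; the calibration is good to about 2 mm. A picture is of the moment at which its call begins. There is no depth.
- hand_in(): hands the job in, once; it reports no verdict.
The state is a dict: "time": time; "qpos": joint angles; "qvel": joint speeds; "joint_efforts": joint torques, N m; "tool_pos": TCP position; "tool_rot": TCP orientation; "contact_force": force on the tool from outside, world axes, zero at the start; "torque": the same for the moment, N m; "opening": finger opening in m.
Only numpy, scipy, OpenCV 4.12 (cv2) and the standard library are available. Lean on these libraries where they do the work, as an engineer would, in place of code of your own. Each camera call takes 0.05 s, during which the arm holds its last target.

## Task

Put the spring tension gauge on its bench mount: lower it gently over the two pins, big hole on big pin, until its base plate lies flush on the block. Then draw the upright pull tab out until the pointer is level with the set marker, hold it there for about two seconds, and ease the tab all the way home without letting it snap back. Leave the marker where it is set, leave the gauge seated, and do not disturb the tray, tubs or rack.

Things in the scene. Friction and masses are not known exactly. Their poses are not given: they have to be found in the camera images.
- gauge: loose spring tension gauge, 0.7 kg; origin: centre of the underside of its aluminium base plate (160 in x, 100 in y, 8 mm thick). A grey housing 110 in x, 42 wide in y, z 8 to 48 mm, stands on the plate: lift by pinching its sides from above at the middle. A draw bar (12 mm wide, top at z 16 mm) leaves it towards -x and carries the pull tab. +z up
- gauge_top (a point): centre of the top face of the gauge's housing, 48 mm above the gauge's underside; axes as gauge
- big_hole (a point): centre, at the underside, of the gauge plate's big through hole, 16 mm in diameter, at x +58, y +33 mm in the gauge's frame
- small_hole (a point): centre, at the underside, of the gauge plate's small through hole, 11 mm in diameter, at x -58, y -33 mm in the gauge's frame
- gauge_slide (a joint): how far the pull tab is drawn out of the gauge, m: 0 is home, 0.08 the far stop; it moves along the gauge's -x. A spring pulls it home with about 3 N at 0 and 7 N at 0.06
- pull_tab (a point): centre of the top edge of the upright black pull tab: 12 mm thick along the gauge's x, 34 wide in y, 46 tall; its top is 56 mm above the gauge's underside; the draw bar (top at 16 mm) meets its inner +x face. At home it is 125 mm from the gauge's origin towards -x, 64 mm clear of the housing. Pinch from above across either pair of faces
- pointer (a point): steel pointer blade on the housing's top (2 mm thick along x), which moves with the pull tab; this point is the middle of its inner end. Axes as the gauge's
- marker (a point): set marker: small black cursor on the housing's top (edge 3 mm thick along x, up to 57 mm above the gauge's underside), on the -y half of the scale facing the pointer's path. The pointer is level with it when both have the same x in the gauge's frame; 35 to 60 mm from the pointer at home. Axes as the gauge's
- set_marker (a joint): where the set marker stands along the scale, m: at 0 the pointer is level with it when the tab is drawn 35 mm, and each further mm needs one mm more; stiff, it must stay as set
- mount: fixed dark steel mounting block 190 long in x, 130 wide in y, 10 thick mm, origin at the centre of its underside on the bench, with two upright bullet-nosed pins 20 mm tall above its top face
- mount_seat (a point): centre of the mount's top face, 10 mm above the bench: the gauge's origin comes here when seated, same axes
- big_pin (a point): tip of the big pin, 14 mm in diameter with straight sides 11 mm high and then a tapering nose, at x +58, y +33 mm in the mount's frame, 20 mm above the top face
- small_pin (a point): tip of the small pin, 9 mm in diameter, same shape and height, at x -58, y -33 mm in the mount's frame
- cassette_tray: bystander: white open tray 90 x 170 x 28 mm with film cassettes, origin at the centre of its underside
- tub_a: bystander: white lidded tub, 70 mm in diameter, 90 mm tall, origin at the centre of its underside
- tub_b: bystander: a second such tub
- film_rack: bystander: steel wire rack 108 x 88 x 154 mm, origin at the centre of its underside
Not all that is in view belongs to the job. Of the things that look like the gauge, the largest one is meant.

How it is judged:
On the way, in this order (a step that is already met when the one before it is completed fails the run):
1. the gauge's plate lies flush on the mount over both pins (z of gauge in the frame of mount_seat below 0.0025 m and horizontal distance between gauge and mount_seat below 0.004 m and angle between the z axis of gauge and the z axis of mount, either way round below 0.03 rad and angle between the x axis of gauge and the x axis of mount, either way round below 0.06 rad), for 0.3 s.
2. with the gauge seated, the pull tab is drawn until the pointer is within 4 mm of level with the set marker, and held there for 1.5 s (all of step 1 and x of pointer in the frame of marker between -0.004 and 0.004 m), for 1.5 s.
At the end, for the whole second after the job is handed in: The gauge rests on the mount over both pins: underside within 2.5 mm of the block's top, centred within 4 mm, level within 0.03 rad; the pull tab is home (drawn less than 4 mm); the gauge is still (all of step 1 and value of joint gauge_slide below 0.004 m and linear speed of gauge below 0.02 m/s); the robot touches nothing.
It fails at once if the pull tab snaps back (runs home faster than 0.2 m/s) (velocity of joint gauge_slide below -0.2 m/s).
It fails at once if the set marker is shifted along the scale (velocity of joint set_marker above 0.03 m/s or velocity of joint set_marker below -0.03 m/s).
It fails at once if the gauge is dropped or slammed on the mount (faster than 0.3 m/s within 50 mm over its seat) (linear speed of gauge above 0.3 m/s and horizontal distance between gauge and mount_seat below 0.03 m and z of gauge in the frame of mount_seat below 0.05 m).
It fails at once if a bystander (tray, tub or rack) is moved more than 30 mm (distance of any of cassette_tray, tub_a, tub_b, film_rack from where it was at the start of the episode above 0.03 m).
It also fails if it takes over 64 s, if anything falls off the work surface, if the arm or the gripper's body presses on something with over 40 N, if the wrist force passes 120 N, or if a joint passes its speed limit or range.

## Working session

There is one attempt and no reset: what is moved stays moved. The work goes in short steps, Python scripts to look and compute and a tool call to move; the robot and the scene stay as the last step left them, time stands still between calls to the robot, and variables do not carry over. Pictures are saved under pics/ and viewed, and the job is handed in when it is done.

Besides the shell and the picture viewer there is one more tool, called after "Request:" in YAML: its name, and indented under it one key for each argument. send_rows: Moves the arm, as the interface text tells. Its arguments: {"type":"object","properties":{"motion":{"type":"array"},"gripper":{"type":"number"},"grip_force":{"type":"number"}},"required":["motion"]}

```bash
mkdir -p pics
python3 - <<'E'
from cell import sensors, read_camera
import cv2,numpy as np
np.set_printoptions(precision=4,suppress=True)
s=sensors.observe()
for k,v in s.items(): print(k,v)
for n in ("side","top"):
    d=read_camera(n)
    print(n,{k:v for k,v in d.items() if k!="frame"})
    cv2.imwrite(f"pics/{n}0.png",d["frame"][:,:,::-1])
E
```

```text
time 0.0
qpos [-1.399   0.3427  1.525  -0.      1.2754 -0.146 ]
qvel [ 0.0007  0.0005 -0.0013  0.0002  0.0007 -0.0005]
joint_efforts [  0.001  -43.1245 -24.4224   0.072    0.0561  -0.0001]
tool_pos [ 0.164  -0.4983  0.2511]
tool_rot [-1.5723  0.0002 -2.8238]
contact_force [-0.3498  0.2709  0.0961]
torque [-0.0147  0.0033 -0.0102]
opening 0.09164212102684731
side {'fx': 513.2854691024089, 'fy': 513.2854691024089, 'cx': 315.3846316606039, 'cy': 201.43050484019997, 'extrinsics': array([[-0.9746, -0.2234,  0.0145,  0.551 ],
       [ 0.1592, -0.6463,  0.7463, -0.152 ],
       [-0.1573,  0.7297,  0.6655, -1.6996],
       [ 0.    ,  0.    ,  0.    ,  1.    ]])}
top {'fx': 453.56062338897385, 'fy': 453.56062338897385, 'cx': 310.9465619507236, 'cy': 207.71123127411283, 'extrinsics': array([[ 0.0071, -1.    ,  0.0011, -0.0127],
       [ 0.9938,  0.0072,  0.111 , -0.5549],
       [-0.111 ,  0.0003,  0.9938, -1.5705],
       [ 0.    ,  0.    ,  0.    ,  1.    ]])}
```

View pics/top0.png

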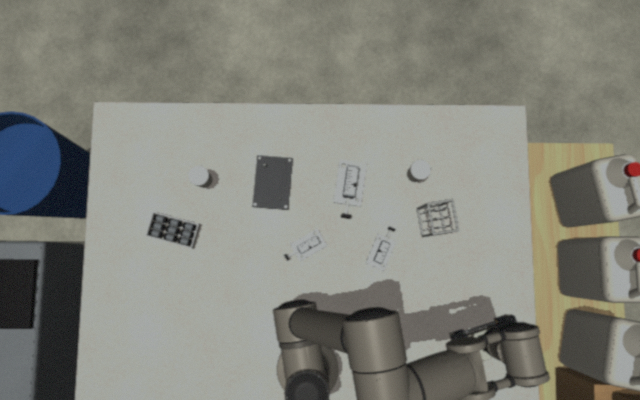

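View pics/side0.png

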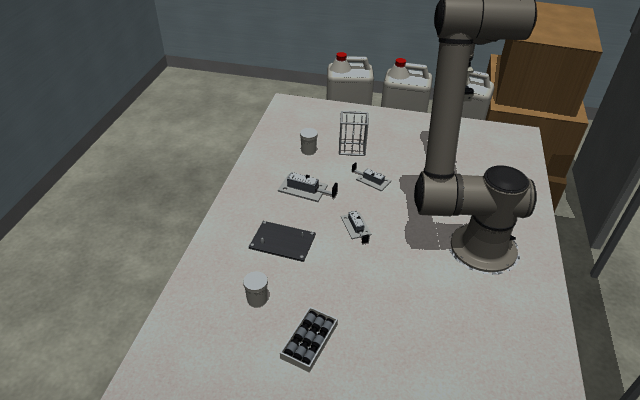

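The top view shows the gauge (largest one) at about (350,183) with its tab at (346,215), and the mount at about (272,182). I'll zoom in on both.

```bash
cat > h.py <<'E'
import numpy as np, cv2
from scipy.optimize import least_squares
def proj(d,P):
    P=np.atleast_2d(P); E=d["extrinsics"]; c=P@E[:3,:3].T+E[:3,3]
    return np.c_[d["fx"]*c[:,0]/-c[:,2]+d["cx"], d["fy"]*-c[:,1]/-c[:,2]+d["cy"]]
def unproj(d,uv,z):
    uv=np.atleast_2d(uv).astype(float);E=d["extrinsics"];R=E[:3,:3];t=E[:3,3]
    r=np.c_[(uv[:,0]-d["cx"])/d["fx"],-(uv[:,1]-d["cy"])/d["fy"],-np.ones(len(uv))]@R
    o=-R.T@t
    return o+r*((z-o[2])/r[:,2])[:,None]
def crop(d,x0,y0,x1,y1,k,name):
    c=cv2.resize(d["frame"][y0:y1,x0:x1,::-1],None,fx=k,fy=k,interpolation=cv2.INTER_CUBIC)
    for x in range(x0-x0%10+10,x1,10):
        cv2.line(c,((x-x0)*k,0),((x-x0)*k,6),(0,0,255),1)
        cv2.putText(c,str(x),((x-x0)*k-10,18),0,.35,(0,0,255),1)
    for y in range(y0-y0%10+10,y1,10):
        cv2.line(c,(0,(y-y0)*k),(6,(y-y0)*k),(0,0,255),1)
        cv2.putText(c,str(y),(8,(y-y0)*k+4),0,.35,(0,0,255),1)
    cv2.imwrite("pics/"+name+".png",c)
E
python3 - <<'E'
from cell import read_camera
from h import *
t=read_camera("top");s=read_camera("side")
import pickle;pickle.dump((t,s),open("d0.pkl","wb"))
crop(t,325,155,375,225,8,"tg");crop(t,245,145,300,218,8,"tm")
crop(s,270,165,345,205,10,"sg");crop(s,240,215,320,265,10,"sm")
E
```

```text
(no output)
```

View pics/tg.png

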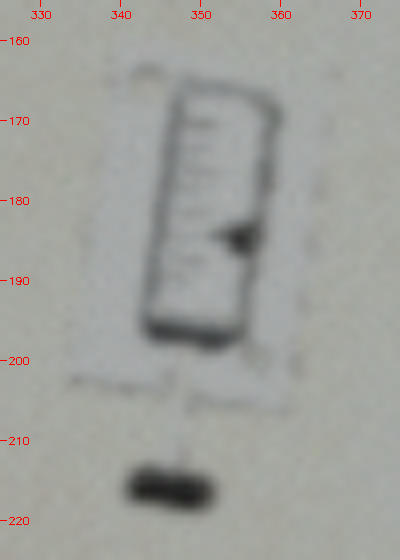

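View pics/tm.png

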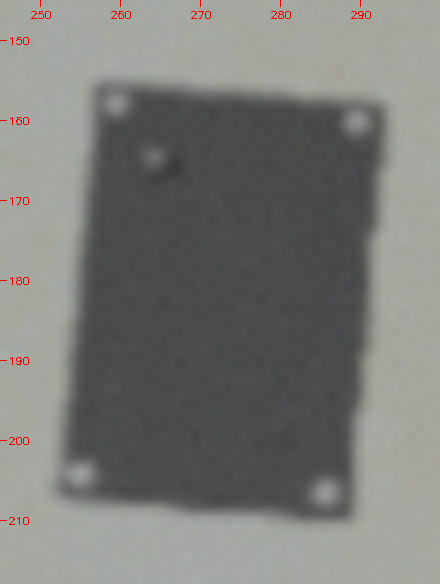

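View pics/sg.png

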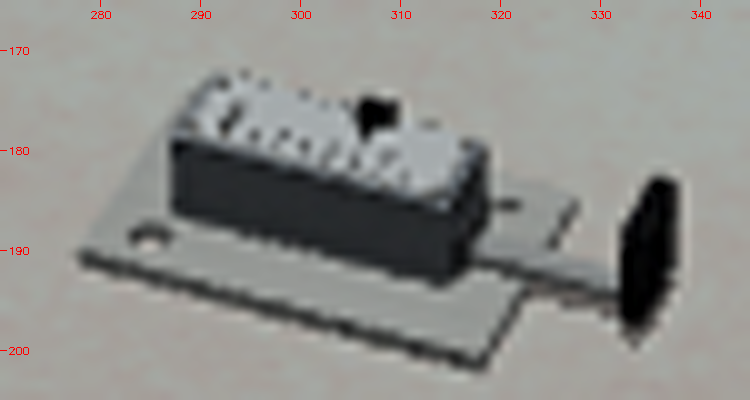

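View pics/sm.png

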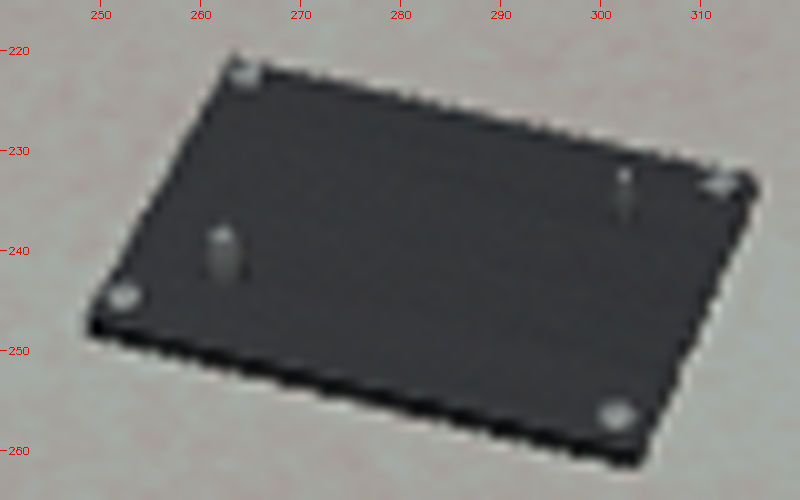

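```bash
cat >> h.py <<'E'
def pc(p,x0,y0,k): p=np.array(p,float); return (p+.5)/k-.5+np.array([x0,y0])
def T(q,P,z0):
    c,s=np.cos(q[2]),np.sin(q[2]);P=np.array(P,float)
    return np.c_[q[0]+c*P[:,0]-s*P[:,1],q[1]+s*P[:,0]+c*P[:,1],z0+P[:,2]]
def fit(obs,z0,q0,loss="soft_l1"):
    f=lambda q:np.concatenate([(proj(d,T(q,P,z0))-uv).ravel() for d,P,uv in obs])
    r=least_squares(f,q0,loss=loss,f_scale=.7,x_scale=[.01,.01,.05]); return r.x,f(r.x).reshape(-1,2)
E
cat > m.py <<'E'
from h import *
import pickle
np.set_printoptions(precision=4,suppress=True)
t,s=pickle.load(open("d0.pkl","rb"))
M={"pp":(.095,.065,.01),"pm":(.095,-.065,.01),"mm":(-.095,-.065,.01),"mp":(-.095,.065,.01),"big":(.058,.033,.030),"small":(-.058,-.033,.030)}
mt=dict(pp=(97,86),pm=(385,103),mm=(350,518),mp=(57,494),big=(155,157))
ms=dict(pm=(230,60),mm=(758,178),mp=(640,452),pp=(92,318),big=(222,228),small=(624,170))
G={"hpp":(.055,.021,.048),"hpm":(.055,-.021,.048),"hmm":(-.055,-.021,.048),"hmp":(-.055,.021,.048),"ppp":(.08,.05,.008),"pmm":(-.08,-.05,.008),"pmp":(-.08,.05,.008),"big":(.058,.033,.008),
"tabp":(-.125,.017,.056),"tabm":(-.125,-.017,.056)}
gt=dict(hpp=(178,85),hpm=(277,103),hmm=(243,330),hmp=(147,318),pmm=(285,412),pmp=(72,378),big=(148,70))
gs=dict(hpp=(172,140),hmp=(445,205),hmm=(485,148),hpm=(218,72),ppp=(82,255),pmp=(483,364),pmm=(577,203),big=(150,237))
def ob(d,md,pts,x0,y0,k): return (d,[md[n] for n in pts],pc(list(pts.values()),x0,y0,k))
for nm,md,z,A,B,q0 in (("mount",M,0,ob(t,M,mt,245,145,8),ob(s,M,ms,240,215,10),[.6,.1,0]),("gauge",G,0,ob(t,G,gt,325,155,8),ob(s,G,gs,270,165,10),[.6,-.1,0])):
    for w,o in (("top",[A]),("side",[B]),("both",[A,B])):
        q,r=fit(o,z,q0); print(nm,w,q); print(r.round(1).tolist())
E
python3 m.py
```

```text
mount top [ 0.6499  0.131  -0.0702]
[[0.0, -0.6], [-0.2, -0.0], [-0.2, 0.1], [0.2, 0.3], [0.1, 0.1]]
mount side [ 0.6484  0.1292 -0.0698]
[[0.1, -0.5], [0.1, -0.3], [0.0, -0.1], [-0.6, 0.0], [0.2, 0.5], [0.1, 0.3]]
mount both [ 0.6488  0.1302 -0.0693]
[[0.2, -0.3], [-0.0, 0.3], [0.1, 0.4], [0.5, 0.6], [0.3, 0.4], [-0.2, -0.3], [-0.1, -0.2], [-0.2, 0.1], [-0.9, 0.2], [-0.0, 0.7], [-0.1, 0.5]]
gauge top [ 0.6516 -0.1487 -0.1425]
[[0.4, -1.1], [-0.2, -1.6], [-0.2, 0.6], [-0.1, 0.3], [0.5, -0.1], [-0.5, -0.0], [0.1, 1.8]]
gauge side [ 0.6482 -0.1484 -0.1559]
[[-0.3, -0.1], [0.3, 0.9], [0.6, -0.2], [-0.2, 0.1], [-0.5, -0.3], [-0.2, -0.0], [0.3, -0.3], [0.1, 0.3]]
gauge both [ 0.6495 -0.1487 -0.1475]
[[0.5, -0.5], [-0.1, -1.0], [-0.3, 1.2], [-0.2, 0.9], [0.4, 0.5], [-0.6, 0.5], [0.2, 2.3], [-0.6, -0.2], [0.1, 0.7], [0.3, -0.4], [-0.6, 0.0], [-0.7, -0.3], [-0.3, -0.2], [-0.1, -0.6], [-0.2, 0.2]]
```

```bash
cat > mv.py <<'E'
import sys,numpy as np
from cell import sensors
from scipy.spatial.transform import Rotation as Ro
np.set_printoptions(precision=4,suppress=True)
s=sensors.observe();R=Ro.from_euler('xyz',s["tool_rot"]).as_matrix()
x,y,z,yaw=map(float,sys.argv[1:5])
d=R.T@(np.array([x,y,z])-s["tool_pos"])
w=(yaw-s["tool_rot"][2]+np.pi)%(2*np.pi)-np.pi
print("t",s["time"],"shift",d,"twist",-np.degrees(w),"F",s["contact_force"],"open",s["opening"],"q6",s["qpos"][5],"rot",s["tool_rot"],"pos",s["tool_pos"])
E
python3 mv.py 0.6495 -0.1487 0.2 2.9926
python3 - <<'E'
from h import *; import pickle
t,s=pickle.load(open("d0.pkl","rb"))
print(unproj(t,[(438,218)],.1),unproj(t,[(419,170),(200,176)],.09))
E
```

```text
t 0.2 shift [-0.5704  0.0515 -0.1805] twist 26.745702078940315 F [ 0.2123 -0.2917 -0.1563] open 0.09171973654827725 q6 -0.14599307095827715 rot [-1.5717  0.0001 -2.8238] pos [ 0.164  -0.4985  0.2513]
[[ 0.51550822 -0.43706866  0.1       ]] [[ 0.68134482 -0.37861928  0.09      ]
 [ 0.65497114  0.37215575  0.09      ]]
```

Request:
send_rows:
  motion:
    - [[-0.045,0,-0.014,3],[-0.09,0,-0.028,7],[-0.135,0,-0.042,11],[-0.18,0,-0.057,15],[-0.23,0,-0.072,19],[-0.28,0,-0.088,23],[-0.325,0,-0.103,26.75],[-0.37,0,-0.117,26.75]]
  gripper: 1
  grip_force: 30

```text
time: 1.0
tool_pos: [0.4804, -0.2701, 0.2515]
tool_rot: [-1.572, -0.0, 2.991]
contact_force: [-0.1, -0.7, -0.7]
opening: 0.0916
```

```bash
python3 mv.py 0.6495 -0.1487 0.12 2.9926
```

```text
t 1.0 shift [-0.149   0.1315 -0.1454] twist -0.10674746546929798 F [-0.0988 -0.7442 -0.6651] open 0.09157397985505274 q6 1.0698362420349659 rot [-1.5716 -0.0003  2.9907] pos [ 0.4804 -0.2701  0.2515]
```

Request:
send_rows:
  motion:
    - [[-0.032,0.02,-0.03,0],[-0.064,0.04,-0.06,0],[-0.096,0.06,-0.09,0],[-0.125,0.085,-0.12,0],[-0.149,0.11,-0.1454,0],[-0.149,0.1315,-0.1454,0],[-0.149,0.1315,-0.1454,0]]

```text
time: 1.7
tool_pos: [0.6478, -0.1469, 0.1156]
tool_rot: [-1.573, -0.008, 2.993]
contact_force: [-0.8, -0.8, 0.1]
opening: 0.0916
```

```bash
python3 mv.py 0.6495 -0.1487 0.038 2.9926
python3 - <<'E'
from cell import read_camera
from h import *
s=read_camera("side");crop(s,250,120,350,205,8,"s2")
E
```

```text
t 1.7 shift [-0.0025  0.0776  0.0017] twist 0.0007496999059014208 F [-0.7528 -0.8433  0.0729] open 0.09157677077336589 q6 1.3809989781744478 rot [-1.573  -0.0082  2.9926] pos [ 0.6478 -0.1469  0.1156]
```

View pics/s2.png

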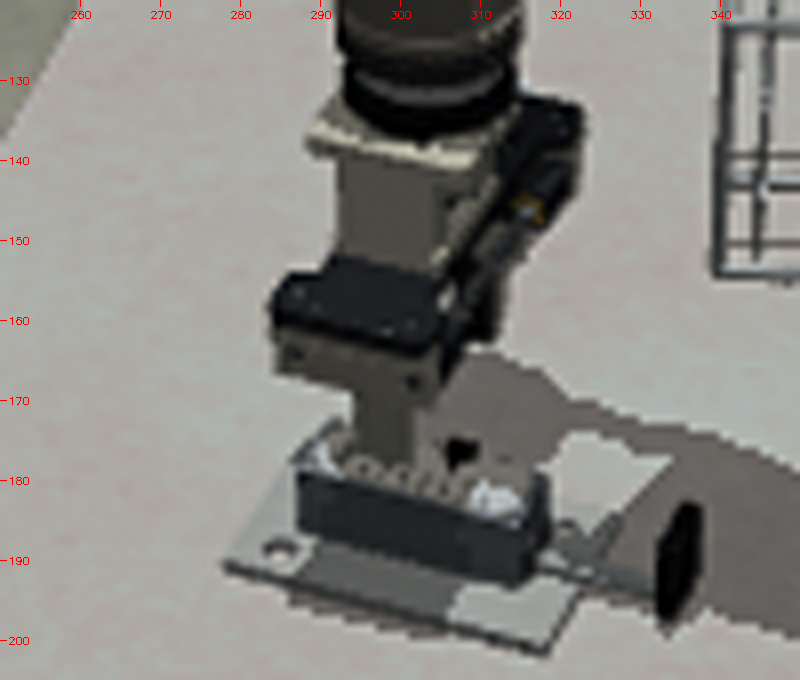

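The gripper is straddling the gauge: the fingers are near (302,172) and the housing spans columns 288–318. I'm lowering it now.

Request:
send_rows:
  motion:
    - [[-0.0025,0.015,0.0017,0],[-0.0025,0.03,0.0017,0],[-0.0025,0.045,0.0017,0],[-0.0025,0.058,0.0017,0],[-0.0025,0.068,0.0017,0],[-0.0025,0.074,0.0017,0],[-0.0025,0.0776,0.0017,0],[-0.0025,0.0776,0.0017,0]]

```text
time: 2.55
tool_pos: [0.6503, -0.1498, 0.0402]
tool_rot: [-1.572, -0.005, 2.992]
contact_force: [-0.2, -0.0, 0.1]
opening: 0.0918
```

Request:
send_rows:
  motion:
    - [[0,0,0,0],[0,0,0,0],[0,0,0,0],[0,0,0,0],[0,0,0,0],[0,0,0,0],[0,0,0,0],[0,0,0,0]]
  gripper: 0
  grip_force: 30

```text
time: 3.35
tool_pos: [0.6504, -0.1494, 0.0402]
tool_rot: [-1.573, -0.005, 2.992]
contact_force: [0.7, 2.1, 1.8]
opening: 0.0418
```

```bash
python3 mv.py 0.6495 -0.1487 0.038 2.9926
```

```text
t 3.35 shift [ 0.001   0.0022 -0.0006] twist -0.054263706018977 F [0.6538 2.1286 1.8218] open 0.04178361925352797 q6 1.3791190493071632 rot [-1.5728 -0.0051  2.9917] pos [ 0.6504 -0.1494  0.0402]
```

Request:
send_rows:
  motion:
    - [[0,-0.005,0,0],[0,-0.015,0,0],[0,-0.03,0,0],[0,-0.045,0,0],[0,-0.06,0,0],[0,-0.07,0,0],[0,-0.08,0,0],[0,-0.08,0,0]]

```text
time: 4.15
tool_pos: [0.6516, -0.1499, 0.1222]
tool_rot: [-1.572, -0.002, 2.992]
contact_force: [0.6, 0.0, -7.1]
opening: 0.0416
```

```bash
python3 mv.py 0.6495 0.1302 0.12 3.072
```

```text
t 4.15 shift [ 0.0439  0.0027 -0.2766] twist -4.602021698028444 F [ 0.6336  0.0481 -7.1331] open 0.04164605252184738 q6 1.379158589828719 rot [-1.5722 -0.0019  2.9917] pos [ 0.6516 -0.1499  0.1222]
```

Request:
send_rows:
  motion:
    - [[0.001,0,-0.008,0],[0.004,0,-0.028,-0.5],[0.009,0,-0.058,-1],[0.014,0,-0.088,-1.5],[0.019,0,-0.12,-2],[0.0245,0,-0.155,-2.6],[0.03,0,-0.19,-3.2],[0.035,0,-0.22,-3.7]]

```text
time: 4.95
tool_pos: [0.6487, 0.0766, 0.1218]
tool_rot: [-1.573, -0.004, 3.059]
contact_force: [0.9, -0.6, -7.4]
opening: 0.042
```

```bash
python3 mv.py 0.6495 0.1302 0.12 3.072
```

```text
t 4.95 shift [ 0.0036  0.002  -0.0535] twist -0.7690124214554684 F [ 0.8727 -0.618  -7.3777] open 0.041974863959142 q6 1.6518526404838458 rot [-1.5731 -0.0037  3.0586] pos [0.6487 0.0766 0.1218]
```

Request:
send_rows:
  motion:
    - [[0.0015,0.01,-0.025,-0.4],[0.003,0.022,-0.042,-0.7],[0.0036,0.032,-0.051,-0.77],[0.0036,0.037,-0.0535,-0.77],[0.0036,0.037,-0.0535,-0.77],[0.0036,0.037,-0.0535,-0.77]]

```text
time: 5.55
tool_pos: [0.6497, 0.129, 0.085]
tool_rot: [-1.573, -0.004, 3.071]
contact_force: [0.5, 0.1, -7.5]
opening: 0.0417
```

```bash
python3 mv.py 0.6495 0.1302 0.085 3.072
python3 - <<'E'
from cell import read_camera
from h import *
t=read_camera("top");s=read_camera("side")
import pickle;pickle.dump((t,s),open("d1.pkl","wb"))
crop(s,230,190,325,265,8,"s3");crop(t,240,130,310,225,6,"t3")
E
```

```text
t 5.55 shift [ 0.0003 -0.     -0.0012] twist -0.08095005980148712 F [ 0.4992  0.0718 -7.5363] open 0.04166123959129926 q6 1.7199186723235196 rot [-1.5727 -0.0035  3.0706] pos [0.6497 0.129  0.085 ]
```

View pics/s3.png

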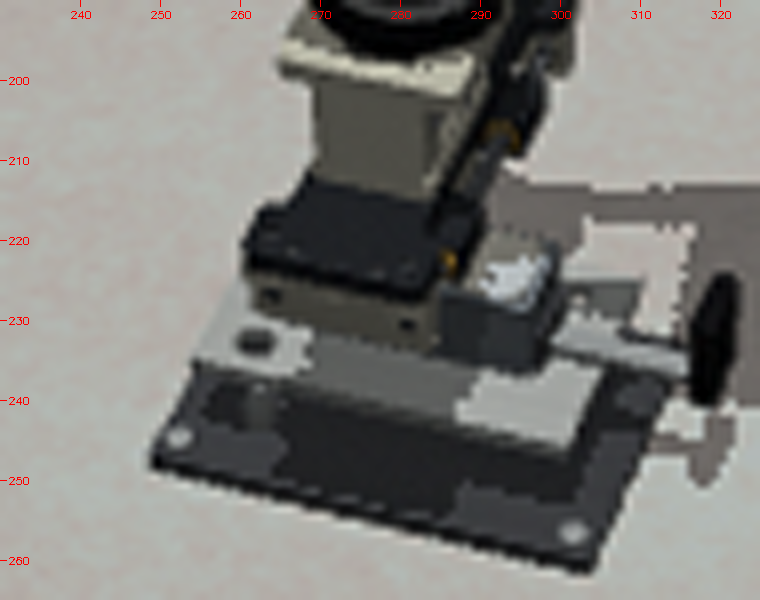

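View pics/t3.png

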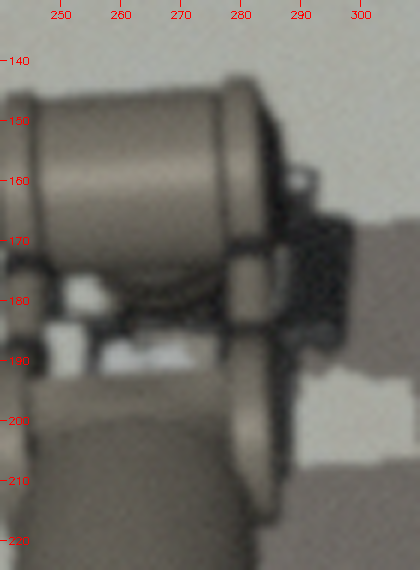

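```bash
cat > m2.py <<'E'
from h import *
import pickle
np.set_printoptions(precision=4,suppress=True)
t,s=pickle.load(open("d1.pkl","rb"))
G={"hmm":(-.055,-.021,.048),"hmp":(-.055,.021,.048),"ppp":(.08,.05,.008),"pmp":(-.08,.05,.008),"pmm":(-.08,-.05,.008),"big":(.058,.033,.008),"tt":(-.119,.017,.056)}
gs=dict(hmp=(529,312),hmm=(560,252),ppp=(195,364),pmp=(571,442),big=(257,341),pmm=(640,283))
for z in (.0448,.0438,.0458):
    q,r=fit([(s,[G[n] for n in gs],pc(list(gs.values()),230,190,8))],z,[.65,.13,-.07]);print(z,q,r.round(1).tolist())
# overlay
q=[.6497,.129,-.071]
c=cv2.imread("pics/s3.png")
P=[(a*.08,b*.05,h) for a,b in((1,1),(-1,1),(-1,-1),(1,-1)) for h in(.008,)]
H=[(a*.055,b*.021,.048) for a,b in((1,1),(-1,1),(-1,-1),(1,-1))]
M=[(a*.095,b*.065,.01) for a,b in((1,1),(-1,1),(-1,-1),(1,-1))]
th=np.linspace(0,6.28,20);C=[(.058+.008*np.cos(a),.033+.008*np.sin(a),.008) for a in th]
for X,qq,z,col in ((P,q,.0448,(0,0,255)),(H,q,.0448,(0,255,0)),(C,q,.0448,(255,0,0)),(M,[.6484,.1292,-.0698],0,(0,255,255))):
    u=((proj(s,T(qq,X,z))-[230,190]+.5)*8-.5).astype(np.int32)
    cv2.polylines(c,[u[:,None]],True,col,1)
cv2.imwrite("pics/s3o.png",c)
E
python3 m2.py
```

```text
0.0448 [ 0.6488  0.1276 -0.061 ] [[0.2, 0.2], [0.3, -1.1], [-0.6, -0.2], [-0.3, 0.8], [-0.1, 0.5], [0.3, -0.5]]
0.0438 [ 0.649   0.1267 -0.0609] [[0.2, 0.2], [0.3, -1.1], [-0.6, -0.2], [-0.3, 0.7], [-0.0, 0.5], [0.3, -0.5]]
0.0458 [ 0.6485  0.1286 -0.0611] [[0.2, 0.2], [0.4, -1.1], [-0.6, -0.2], [-0.2, 0.8], [-0.1, 0.5], [0.3, -0.5]]
```

View pics/s3o.png

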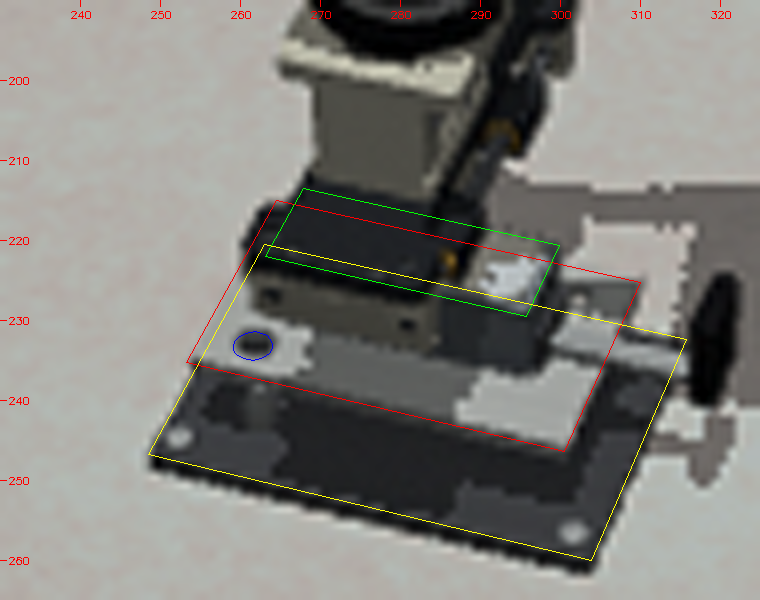

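```bash
python3 mv.py 0.6492 0.1304 0.073 3.0715
```

```text
t 5.65 shift [ 0.0008  0.0126 -0.0013] twist -0.0673256809877522 F [-0.6772  0.2316 -7.2892] open 0.04169109395271107 q6 1.719979047688382 rot [-1.5731 -0.0025  3.0703] pos [0.65   0.129  0.0856]
```

Request:
send_rows:
  motion:
    - [[0.0008,0.005,-0.0013,0],[0.0008,0.01,-0.0014,0],[0.0008,0.0125,-0.0014,0],[0.0008,0.0125,-0.0014,0],[0.0008,0.0125,-0.0014,0]]

```text
time: 6.15
tool_pos: [0.6492, 0.1306, 0.073]
tool_rot: [-1.573, -0.003, 3.07]
contact_force: [-0.1, -0.8, -6.9]
opening: 0.0415
```

```bash
python3 mv.py 0.6492 0.1304 0.0502 3.0715
python3 - <<'E'
from cell import read_camera
from h import *
import pickle
s=read_camera("side");pickle.dump(s,open("d2.pkl","wb"))
crop(s,240,210,330,265,8,"s4")
c=cv2.imread("pics/s4.png")
from cell import sensors
o=sensors.observe();p=o["tool_pos"]
q=[p[0],p[1],-.0702];z=p[2]-.0402
P=[(a*.08,b*.05,h) for a,b in((1,1),(-1,1),(-1,-1),(1,-1)) for h in(.008,)]
th=np.linspace(0,6.28,20);C=[(.058+.008*np.cos(a),.033+.008*np.sin(a),.008) for a in th]
for X,qq,zz,col in ((P,q,z,(0,0,255)),(C,q,z,(255,0,0))):
    u=((proj(s,T(qq,X,zz))-[240,210]+.5)*8-.5).astype(np.int32)
    cv2.polylines(c,[u[:,None]],True,col,1)
cv2.imwrite("pics/s4.png",c)
E
```

```text
t 6.15 shift [-0.      0.0228  0.0002] twist -0.0611006570903022 F [-0.0757 -0.82   -6.9208] open 0.04151956997375278 q6 1.7222115496367507 rot [-1.573  -0.0026  3.0704] pos [0.6492 0.1306 0.073 ]
```

View pics/s4.png

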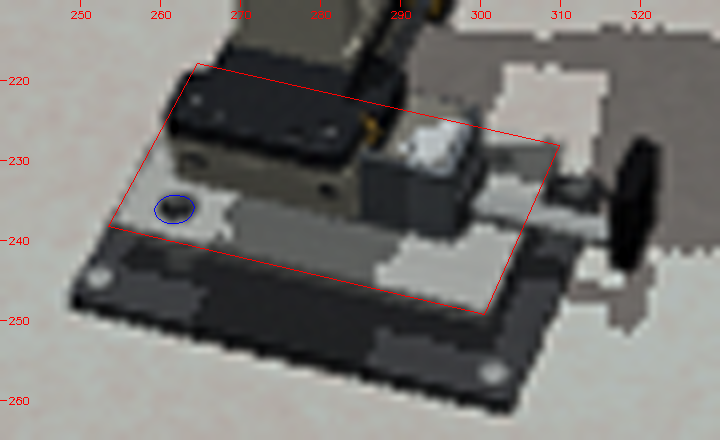

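Request:
send_rows:
  motion:
    - [[0,0.003,0,0],[0,0.006,0,0],[0,0.008,0,0],[0,0.01,0,0],[0,0.011,0,0]]

```text
time: 6.7
tool_pos: [0.6492, 0.1307, 0.0619]
tool_rot: [-1.573, -0.003, 3.07]
contact_force: [-0.7, 0.8, -6.9]
opening: 0.0419
```

```bash
python3 mv.py 0.6492 0.1304 0.0502 3.0715
```

```text
t 6.7 shift [-0.      0.0117  0.0003] twist -0.0641439930397968 F [-0.6972  0.8388 -6.8957] open 0.04188023524208796 q6 1.7222242235508398 rot [-1.5731 -0.0026  3.0704] pos [0.6492 0.1307 0.0619]
```

Request:
send_rows:
  motion:
    - [[0,0.002,0,0],[0,0.004,0,0],[0,0.006,0,0],[0,0.008,0,0]]

```text
time: 7.1
tool_pos: [0.6493, 0.131, 0.0538]
tool_rot: [-1.574, -0.002, 3.07]
contact_force: [0.4, 1.7, -6.0]
opening: 0.0418
```

```bash
python3 mv.py 0.6492 0.1304 0.0502 3.0715
```

```text
t 7.1 shift [0.0001 0.0036 0.0006] twist -0.06850169177074214 F [ 0.3992  1.6783 -6.0379] open 0.04181067586677783 q6 1.7222751023933467 rot [-1.5736 -0.0023  3.0703] pos [0.6493 0.131  0.0538]
```

Request:
send_rows:
  motion:
    - [[0,0.0015,0,0],[0,0.003,0,0],[0,0.004,0,0],[0,0.004,0,0]]

```text
time: 7.5
tool_pos: [0.6494, 0.131, 0.0503]
tool_rot: [-1.574, -0.002, 3.07]
contact_force: [-0.6, 1.3, -4.2]
opening: 0.0421
```

```bash
python3 mv.py 0.6492 0.1304 0.0502 3.0715
```

```text
t 7.5 shift [0.0001 0.0001 0.0006] twist -0.06888360034191582 F [-0.6438  1.3288 -4.1983] open 0.04209843449421236 q6 1.722323449332118 rot [-1.5736 -0.0021  3.0703] pos [0.6494 0.131  0.0503]
```

Request:
send_rows:
  motion:
    - [[0,0.001,0,0],[0,0.0015,0,0],[0,0.0015,0,0]]

```text
time: 7.8
tool_pos: [0.6494, 0.131, 0.0502]
tool_rot: [-1.573, -0.002, 3.07]
contact_force: [-4.0, 1.7, 5.6]
opening: 0.0417
```

```bash
python3 mv.py 0.6492 0.1304 0.0502 3.0715
```

```text
t 7.8 shift [ 0.0002 -0.      0.0006] twist -0.05998071957881154 F [-4.0453  1.6867  5.5665] open 0.04170994352138784 q6 1.7223479203158967 rot [-1.5735 -0.0015  3.0705] pos [0.6494 0.131  0.0502]
```

Request:
send_rows:
  motion:
    - [[0,0,0,0],[0,0,0,0],[0,0,0,0],[0,0,0,0],[0,0,0,0],[0,0,0,0]]
  gripper: 1

```text
time: 8.4
tool_pos: [0.6494, 0.131, 0.0501]
tool_rot: [-1.573, -0.002, 3.07]
contact_force: [0.8, -0.3, 0.3]
opening: 0.0851
```

Request:
send_rows:
  motion:
    - [[0,-0.01,0,0],[0,-0.04,0,0],[0,-0.08,0,0],[0,-0.11,0,0],[0.03,-0.11,0,0],[0.07,-0.11,0,0],[0.11,-0.11,0,0],[0.14,-0.11,0,0]]

```text
time: 9.2
tool_pos: [0.5077, 0.1408, 0.1611]
tool_rot: [-1.574, -0.002, 3.071]
contact_force: [0.6, -0.2, 0.3]
opening: 0.0919
```

```bash
python3 mv.py 0.525 0.139 0.15 3.0715
python3 - <<'E'
from cell import read_camera
from h import *
import pickle
t=read_camera("top");s=read_camera("side");pickle.dump((t,s),open("d3.pkl","wb"))
crop(s,240,200,330,265,8,"s5");crop(t,235,140,310,225,7,"t5")
E
```

```text
t 9.2 shift [-0.0174  0.011   0.0006] twist -0.04872431545333144 F [ 0.5983 -0.1638  0.3473] open 0.09192442400161377 q6 1.7632707437429058 rot [-1.5736 -0.0015  3.0706] pos [0.5077 0.1408 0.1611]
```

View pics/s5.png

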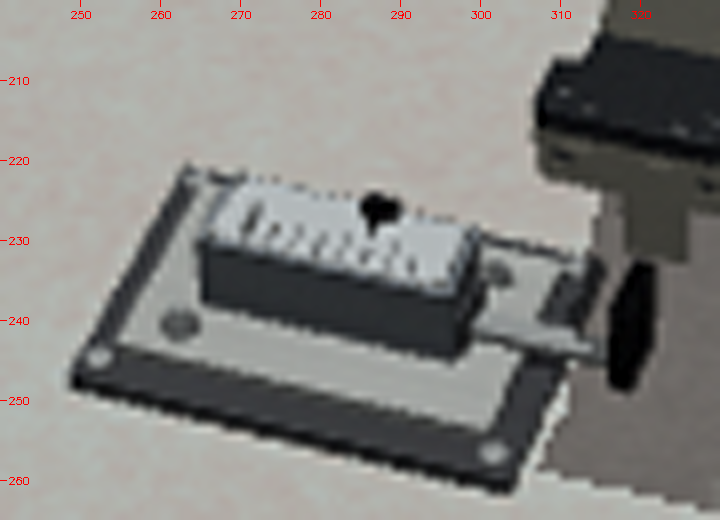

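View pics/t5.png

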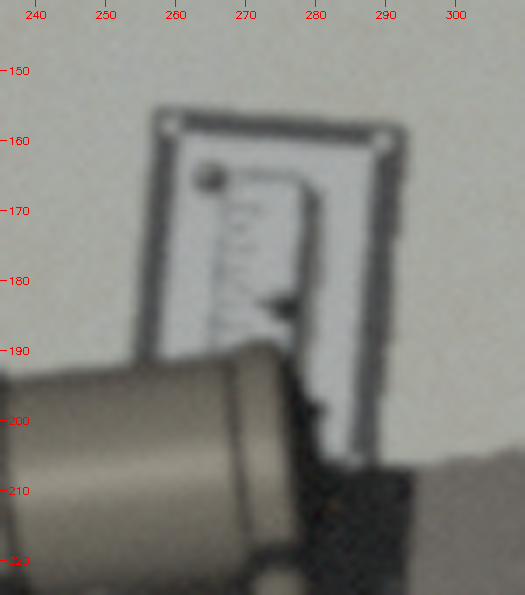

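Both views show the gauge seated, with the pins in their holes at (262,240) and (302,234). Next I'm measuring the pointer and marker.

Run:
```python
from h import *
import pickle
t,s=pickle.load(open("d3.pkl","rb"))
t0,s0=pickle.load(open("d0.pkl","rb"))
crop(s,262,218,304,248,18,"s6");crop(s0,284,168,324,198,18,"s60")
crop(t,258,158,286,194,16,"t6")
def ov(name,d,q,z0,x0,y0,k):
    c=cv2.imread(f"pics/{name}.png")
    for X in np.arange(-.05,.0551,.01):
        u=((proj(d,T(q,[(X,-.021,.048),(X,.021,.048)],z0))-[x0,y0]+.5)*k-.5).astype(int)
        cv2.line(c,tuple(map(int,u[0])),tuple(map(int,u[1])),(0,255,0) if abs(X)>1e-6 else (0,0,255),1)
    cv2.imwrite(f"pics/{name}o.png",c)
ov("s6",s,[.6484,.1292,-.0698],.01,262,218,18)
ov("t6",t,[.6499,.131,-.0702],.01,258,158,16)
```

```text
(no output)
```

View pics/s6o.png

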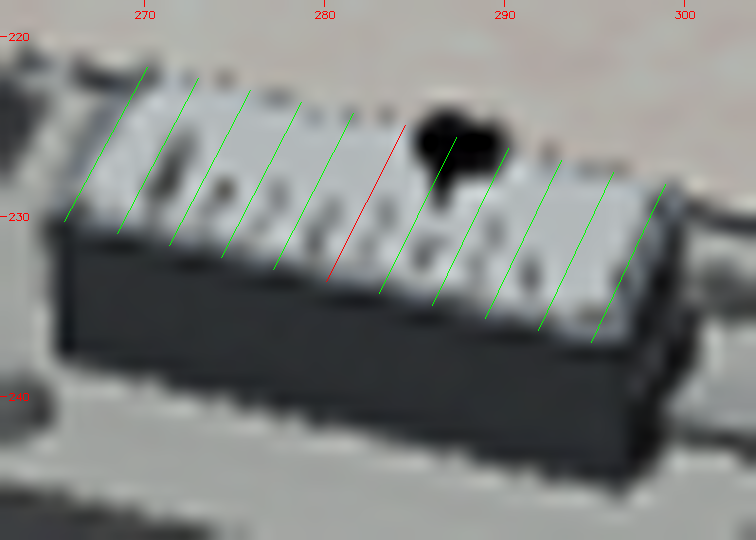

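View pics/s6.png

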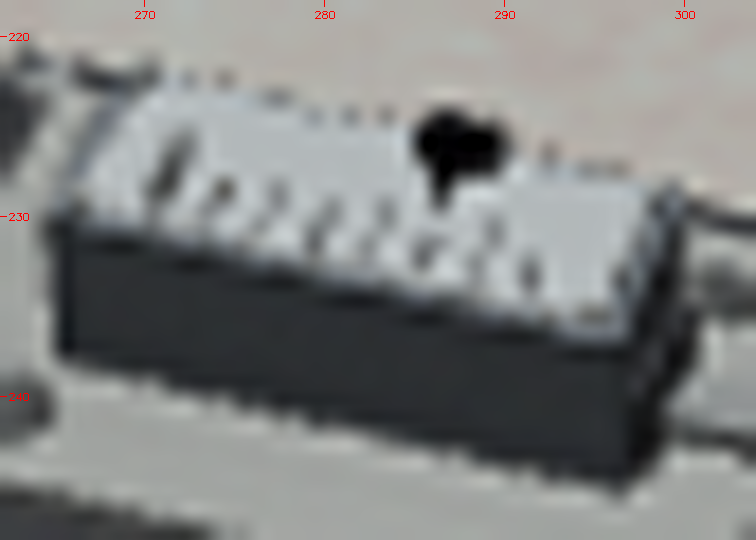

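View pics/t6o.png

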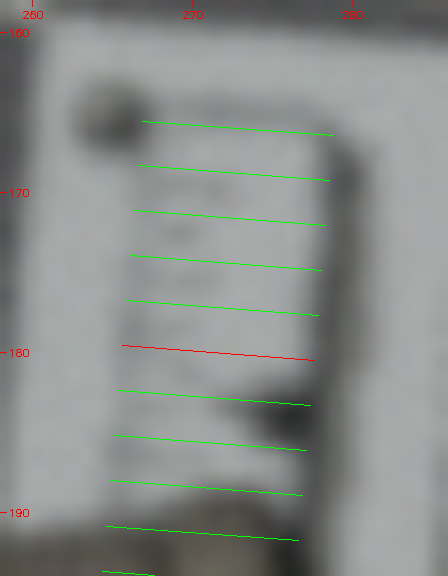

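View pics/s60.png

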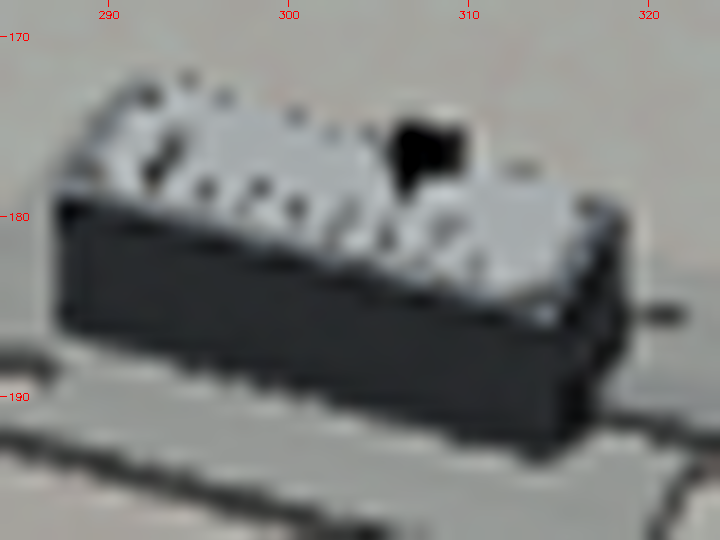

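```bash
python3 mv.py 0.5243 0.1398 0.053 3.0715
```

```text
t 9.3 shift [-0.0183  0.1081  0.0003] twist 0.012315154353914589 F [-0.1016  0.0452 -0.6007] open 0.09194116806670988 q6 1.7629887311448134 rot [-1.5732 -0.0036  3.0717] pos [0.5064 0.141  0.1612]
```

Request:
send_rows:
  motion:
    - [[-0.0183,0.01,0.0003,0],[-0.0183,0.035,0.0003,0],[-0.0183,0.06,0.0003,0],[-0.0183,0.08,0.0003,0],[-0.0183,0.095,0.0003,0],[-0.0183,0.105,0.0003,0],[-0.0183,0.108,0.0003,0],[-0.0183,0.108,0.0003,0]]

```text
time: 10.1
tool_pos: [0.5248, 0.1397, 0.0532]
tool_rot: [-1.573, -0.003, 3.072]
contact_force: [-0.2, 0.2, 0.3]
opening: 0.0916
```

```bash
python3 mv.py 0.5243 0.1398 0.053 3.0715
python3 - <<'E'
from cell import read_camera
from h import *
s=read_camera("side");crop(s,240,190,340,265,8,"s7")
E
```

```text
t 10.1 shift [ 0.0005  0.0002 -0.    ] twist 0.00445238443300391 F [-0.2092  0.2324  0.2918] open 0.09163995222379683 q6 1.7554028940974187 rot [-1.5733 -0.0033  3.0716] pos [0.5248 0.1397 0.0532]
```

View pics/s7.png

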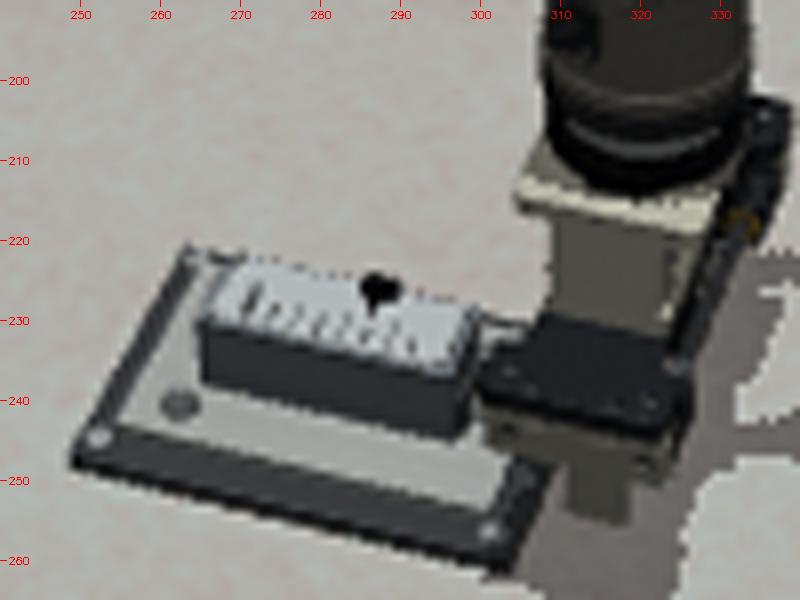

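The gripper is at the tab, with its finger around (315,250). It's clear of the housing and the pointer view is unobstructed. Closing now.

Request:
send_rows:
  motion:
    - [[0,0,0,0],[0,0,0,0],[0,0,0,0],[0,0,0,0],[0,0,0,0],[0,0,0,0],[0,0,0,0],[0,0,0,0]]
  gripper: 0
  grip_force: 40

```text
time: 10.95
tool_pos: [0.5249, 0.1398, 0.0536]
tool_rot: [-1.573, -0.003, 3.072]
contact_force: [-0.2, 0.8, 0.1]
opening: 0.0337
```

```bash
python3 mv.py 0.5243 0.1398 0.053 3.0715
```

```text
t 10.95 shift [0.0006 0.0006 0.    ] twist 0.010531823558898177 F [-0.2183  0.7645  0.0882] open 0.03371881283270696 q6 1.755402572576102 rot [-1.5734 -0.0026  3.0717] pos [0.5249 0.1398 0.0536]
```

Request:
send_rows:
  motion:
    - [[0.004,0,0,0],[0.009,0,0,0],[0.014,0,0,0],[0.019,0,0,0],[0.024,0,0,0],[0.029,0,0,0],[0.034,0,0,0],[0.038,0,0,0]]

```text
time: 11.75
tool_pos: [0.487, 0.1425, 0.0538]
tool_rot: [-1.574, -0.002, 3.072]
contact_force: [5.9, 0.1, -4.6]
opening: 0.0335
```

```bash
python3 mv.py 0.476 0.1432 0.0536 3.0715
python3 - <<'E'
from cell import read_camera
from h import *
s=read_camera("side");crop(s,262,218,304,248,18,"s8")
E
```

```text
t 11.75 shift [0.011  0.0002 0.0001] twist 0.014266228176908785 F [ 5.9037  0.139  -4.5838] open 0.03348630479693351 q6 1.769282745487756 rot [-1.5736 -0.0017  3.0717] pos [0.487  0.1425 0.0538]
```

View pics/s8.png

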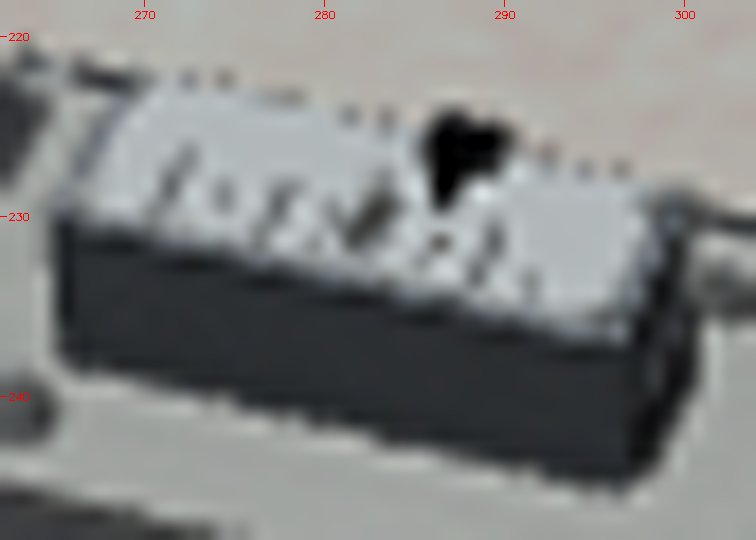

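Request:
send_rows:
  motion:
    - [[0.003,0.0005,0,0],[0.006,0.001,0,0],[0.009,0.001,0,0],[0.011,0.001,0,0],[0.011,0.001,0,0]]

```text
time: 12.3
tool_pos: [0.4762, 0.1434, 0.0535]
tool_rot: [-1.574, 0.0, 3.072]
contact_force: [5.7, -0.3, -0.6]
opening: 0.034
```

```bash
python3 mv.py 0.476 0.1432 0.0536 3.0715
python3 - <<'E'
from cell import read_camera
from h import *
s=read_camera("side");crop(s,262,218,304,248,18,"s9")
t=read_camera("top");crop(t,250,150,296,215,10,"t9")
E
```

```text
t 12.3 shift [ 0.0002 -0.0001  0.0002] twist 0.02467513313948036 F [ 5.6731 -0.3437 -0.6055] open 0.0340319885399687 q6 1.7738065848798936 rot [-1.5739  0.0003  3.0719] pos [0.4762 0.1434 0.0535]
```

View pics/s9.png

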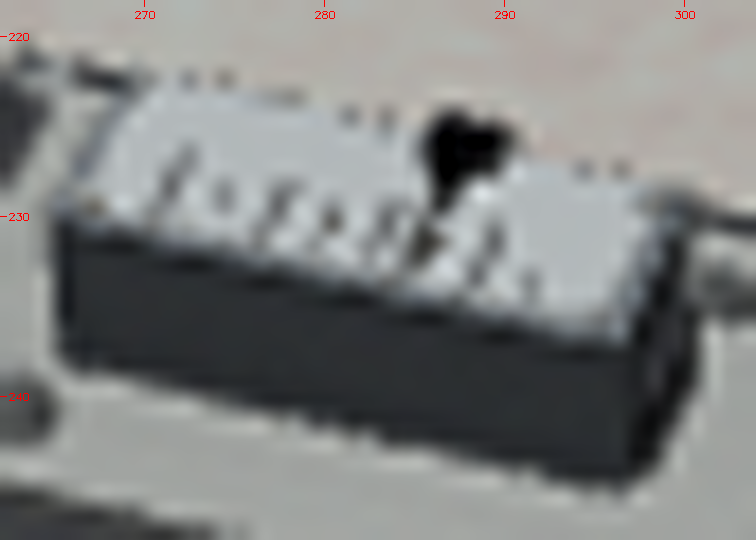

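View pics/t9.png

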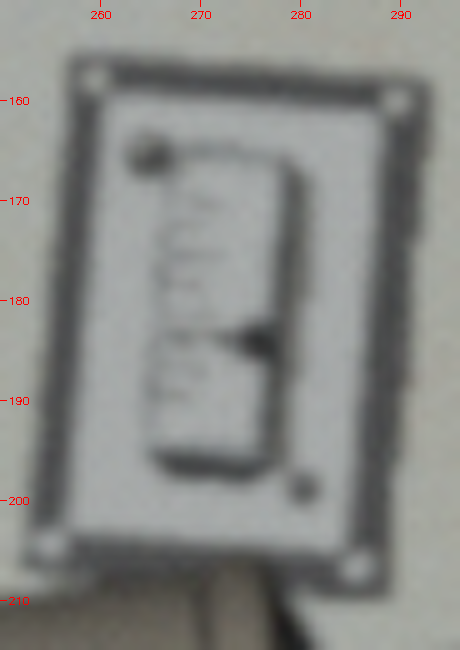

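The side and top views agree that the pointer is level with the marker (top view: pointer at about (269,183.5), marker tip at (274,184)). Holding.

Request:
send_rows:
  motion:
    - [[0,0,0,0],[0,0,0,0],[0,0,0,0],[0,0,0,0],[0,0,0,0],[0,0,0,0],[0,0,0,0],[0,0,0,0]]

```text
time: 13.2
tool_pos: [0.4768, 0.1434, 0.0537]
tool_rot: [-1.574, 0.001, 3.072]
contact_force: [6.7, -0.6, -4.0]
opening: 0.0339
```

Request:
send_rows:
  motion:
    - [[0,0,0,0],[0,0,0,0],[0,0,0,0],[0,0,0,0],[0,0,0,0],[0,0,0,0],[0,0,0,0],[0,0,0,0]]

```text
time: 14.0
tool_pos: [0.4771, 0.1434, 0.0537]
tool_rot: [-1.574, 0.002, 3.072]
contact_force: [6.0, -0.4, -5.0]
opening: 0.0339
```

Request:
send_rows:
  motion:
    - [[0,0,0,0],[0,0,0,0],[0,0,0,0],[0,0,0,0],[0,0,0,0],[0,0,0,0],[0,0,0,0],[0,0,0,0]]

```text
time: 14.8
tool_pos: [0.4772, 0.1434, 0.0537]
tool_rot: [-1.574, 0.003, 3.071]
contact_force: [5.7, 0.1, -4.3]
opening: 0.0337
```

```bash
python3 mv.py 0.525 0.1398 0.0533 3.0715
python3 - <<'E'
from cell import read_camera
from h import *
t=read_camera("top");crop(t,256,165,290,205,16,"t10")
E
```

```text
t 14.8 shift [-0.0479  0.0005  0.0002] twist -0.0064959204585629616 F [ 5.7494  0.0866 -4.3031] open 0.03368176835054742 q6 1.7740343947329453 rot [-1.5744  0.0025  3.0714] pos [0.4772 0.1434 0.0537]
```

View pics/t10.png

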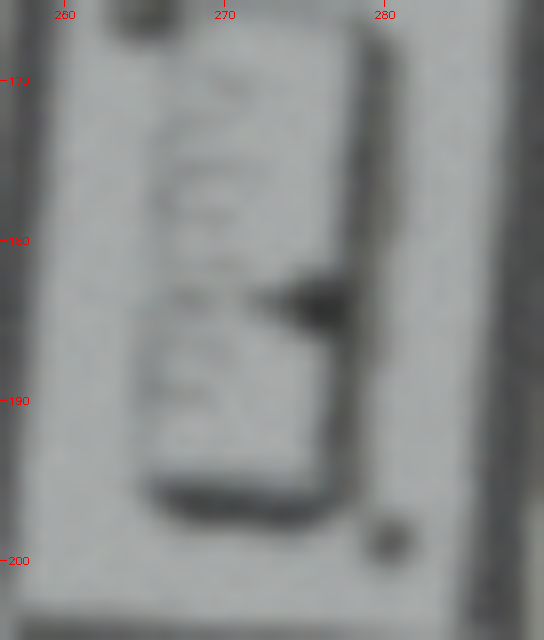

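The hold looks good, but the tab crept about 1 mm. I'll correct that and hold a little longer for margin.

Request:
send_rows:
  motion:
    - [[0.001,0.0007,0,0],[0.0018,0.001,0,0],[0.0018,0.001,0,0],[0.0018,0.001,0,0],[0.0018,0.001,0,0],[0.0018,0.001,0,0],[0.0018,0.001,0,0],[0.0018,0.001,0,0]]

```text
time: 15.65
tool_pos: [0.4762, 0.1435, 0.0533]
tool_rot: [-1.575, 0.005, 3.071]
contact_force: [7.0, 0.1, -0.5]
opening: 0.0337
```

Request:
send_rows:
  motion:
    - [[0.0004,0,0,0],[0.0004,0,0,0],[0.0004,0,0,0],[0.0004,0,0,0],[0.0004,0,0,0],[0.0004,0,0,0],[0.0004,0,0,0],[0.0004,0,0,0]]

```text
time: 16.45
tool_pos: [0.4763, 0.1435, 0.0535]
tool_rot: [-1.575, 0.006, 3.071]
contact_force: [6.5, 0.6, -3.6]
opening: 0.0338
```

```bash
python3 mv.py 0.525 0.1398 0.0533 3.0715
python3 - <<'E'
from cell import read_camera
from h import *
s=read_camera("side");crop(s,262,218,304,248,18,"s11")
E
```

```text
t 16.45 shift [-0.0489  0.0005  0.0003] twist -0.018437349858243163 F [ 6.4537  0.5672 -3.6328] open 0.033814413408066686 q6 1.7751142137185265 rot [-1.5748  0.0058  3.0712] pos [0.4763 0.1435 0.0535]
```

View pics/s11.png

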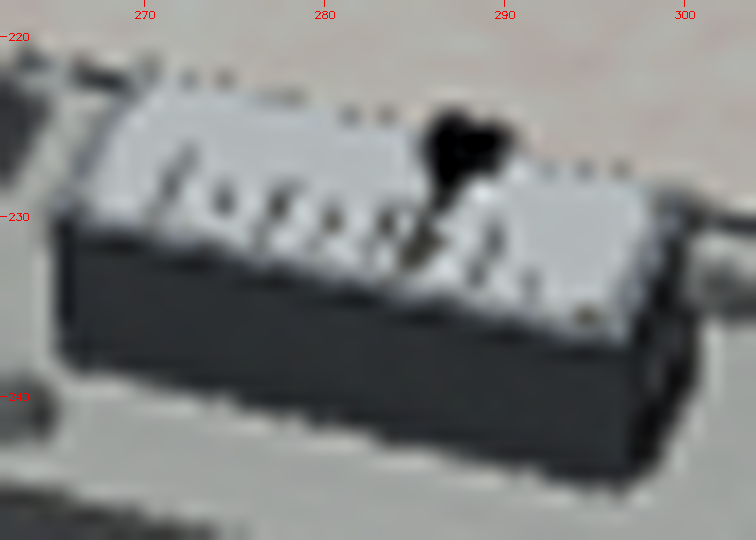

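The pointer blade, from (284.7,232.6) to (286.2,230.5), runs straight into the marker tip at (286.4,229). Now I'm easing the tab home.

Request:
send_rows:
  motion:
    - [[-0.002,0.0003,0,0],[-0.005,0.0005,0,0],[-0.009,0.0005,0,0],[-0.013,0.0005,0,0],[-0.017,0.0005,0,0],[-0.021,0.0005,0,0],[-0.025,0.0005,0,0],[-0.028,0.0005,0,0]]

```text
time: 17.3
tool_pos: [0.5046, 0.1415, 0.0534]
tool_rot: [-1.575, 0.006, 3.071]
contact_force: [3.7, 1.4, 1.3]
opening: 0.0339
```

```bash
python3 mv.py 0.525 0.1398 0.0533 3.0715
```

```text
t 17.3 shift [-0.0205  0.0002  0.0003] twist -0.015087599534315299 F [3.7342 1.3739 1.2739] open 0.03393306882302498 q6 1.7639960435212534 rot [-1.5748  0.006   3.0712] pos [0.5046 0.1415 0.0534]
```

Request:
send_rows:
  motion:
    - [[-0.003,0,0,0],[-0.006,0,0,0],[-0.009,0,0,0],[-0.012,0,0,0],[-0.015,0,0,0],[-0.0175,0,0,0],[-0.0195,0,0,0],[-0.0205,0,0,0]]

```text
time: 18.1
tool_pos: [0.5241, 0.1402, 0.0534]
tool_rot: [-1.575, 0.004, 3.071]
contact_force: [-3.4, 2.4, 6.4]
opening: 0.0334
```

```bash
python3 mv.py 0.525 0.1398 0.0533 3.0715
```

```text
t 18.1 shift [-0.0009  0.0001  0.0003] twist -0.016391241044649844 F [-3.3697  2.423   6.3771] open 0.033361853024374104 q6 1.7566613336512902 rot [-1.5746  0.0036  3.0712] pos [0.5241 0.1402 0.0534]
```

Request:
send_rows:
  motion:
    - [[0,0,0,0],[0,0,0,0],[0,0,0,0]]
  grip_force: 10

```text
time: 18.4
tool_pos: [0.5241, 0.1402, 0.0535]
tool_rot: [-1.575, 0.004, 3.071]
contact_force: [0.9, 1.3, 3.7]
opening: 0.0337
```

Request:
send_rows:
  motion:
    - [[0,0,0,0],[0,0,0,0],[0,0,0,0],[0,0,0,0],[0,0,0,0],[0,0,0,0],[0,0,0,0]]
  gripper: 1

```text
time: 19.1
tool_pos: [0.5241, 0.1402, 0.0535]
tool_rot: [-1.575, 0.004, 3.071]
contact_force: [-0.4, 0.1, 0.1]
opening: 0.0856
```

Request:
send_rows:
  motion:
    - [[0,-0.01,0,0],[0,-0.03,0,0],[0,-0.06,0,0],[0,-0.09,0,0],[0.03,-0.11,0,0],[0.07,-0.12,0,0],[0.11,-0.12,0,0],[0.11,-0.12,0,0]]

```text
time: 19.9
tool_pos: [0.409, 0.1476, 0.1737]
tool_rot: [-1.574, 0.0, 3.072]
contact_force: [0.3, -0.4, -1.0]
opening: 0.0918
```

```bash
python3 mv.py 0.525 0.1398 0.0533 3.0715
python3 - <<'E'
from cell import read_camera
from h import *
s=read_camera("side");crop(s,240,200,330,265,8,"s12")
t=read_camera("top");crop(t,235,140,310,225,7,"t12")
E
```

```text
t 19.9 shift [-0.1163  0.1204  0.0002] twist 0.0556035115603277 F [ 0.3316 -0.4457 -0.9965] open 0.09182456993171016 q6 1.8054447030984428 rot [-1.5742  0.0003  3.0725] pos [0.409  0.1476 0.1737]
```

View pics/s12.png

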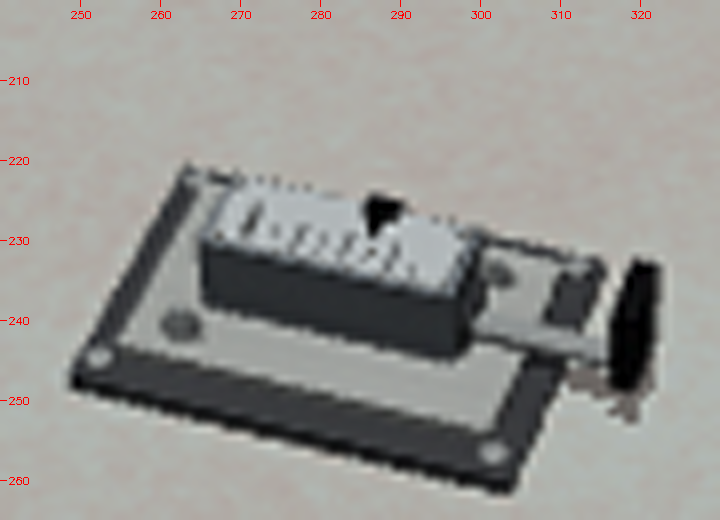

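View pics/t12.png

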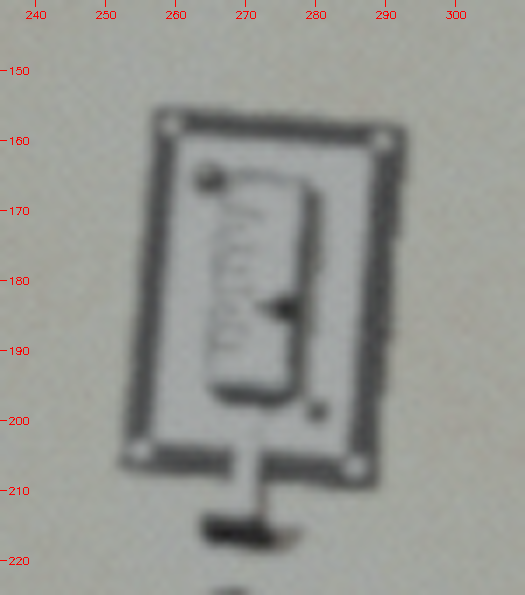

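The gauge is seated with both pins showing through. The tab is home: the pointer is back at (271.5,227), where it was before the draw. The gripper is clear, so I'm handing in.

```bash
python3 -c "
from cell import hand_in
print(hand_in())"
```

```text
the job is handed in; nothing more can be done
None
```

I mounted the gauge, drew the tab to the marker and held it, eased it home, and handed the job in at about 20 s of the 64 s allowed. No verdict came back, so the checks below are my own.

- **Seating:** The gauge went over both pins with only a few newtons of contact. At seating the tool was exactly 10 mm higher than at pickup, which is the block's thickness, so the plate is flush. The last pictures from both cameras show it seated with both pins visible through their holes.
- **Draw and hold:** I drew the tab about 49 mm and held it for roughly 4 s. Both cameras showed the pointer level with the marker, to within about 1–2 mm as best I could measure. The tab crept about 1 mm towards home during the hold, and I corrected that.
- **Return:** I eased the tab home at about 0.04 m/s until the force showed it against its stop, then released it. The pointer is back at its home position in the pictures.
- **End state:** The marker looks unmoved in the pictures. The arm stayed clear of the tray, tubs and rack, though I took no final full picture of them. The gripper is open and well clear of everything.

One reading I couldn't fully explain: while I held the tab, the wrist felt an upward pull of up to 5 N on it. The tool height changed by no more than about 0.3 mm, so I believe the gauge stayed flush throughout. The camera fits differed from the arm's own position by 1–2 mm, which is within the stated calibration.

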